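# Load the tumbler with polishing balls and set its timer

## Task

Pour all eight ceramic balls from the handled steel dipper into the tumbler's tub, then stand the empty dipper upright on the cork mat and let go of it. Then set the tumbler running: pull its sprung timer tab out until it is level with the steel marker clip, not well past it, keep it there for a second, and let it go so that it returns fully home. Leave the other things on the bench where they are.

Things in the scene. Friction and masses are not known exactly. Their poses are not given: they have to be found in the camera images.
- dipper: steel cup with a wooden bar handle, upright, holding the balls at the start. 90 mm tall, outer radius 31 mm at the foot, 42 mm at the rim, wall 4 mm, floor 5 mm, 0.2 kg. Origin: centre of its underside, z up. The handle is a straight level bar along +y, from 40 to 117 mm from the cup's axis, 14 mm wide (x), 26 mm tall, from 55 to 81 mm above the underside.
- ball0: one of eight alike white ceramic polishing balls, 23 mm across, 15 g, in the dipper at the start; origin at its centre
- ball1: one of eight alike white ceramic polishing balls, 23 mm across, 15 g, in the dipper at the start; origin at its centre
- ball2: one of eight alike white ceramic polishing balls, 23 mm across, 15 g, in the dipper at the start; origin at its centre
- ball3: one of eight alike white ceramic polishing balls, 23 mm across, 15 g, in the dipper at the start; origin at its centre
- ball4: one of eight alike white ceramic polishing balls, 23 mm across, 15 g, in the dipper at the start; origin at its centre
- ball5: one of eight alike white ceramic polishing balls, 23 mm across, 15 g, in the dipper at the start; origin at its centre
- ball6: one of eight alike white ceramic polishing balls, 23 mm across, 15 g, in the dipper at the start; origin at its centre
- ball7: one of eight alike white ceramic polishing balls, 23 mm across, 15 g, in the dipper at the start; origin at its centre
- tumbler: fixed bench tumbler: round grey base, 176 mm across, 40 mm tall, with an open tub on top, rim 140 mm above the bench. Origin: centre of its underside, z up. On its -x side (towards the robot) an aluminium timer rail runs along y: centre x = -150 mm, 34 mm wide, 18 mm tall, y = -95 to 105 mm, with a spring housing (44 x 46 x 52 mm tall) at y = -72 mm.
- tub_floor (a point): centre of the tub's inner floor, 56 mm above the bench, z up. Tub inside: radius 74 mm at the floor, 89 mm at the rim 84 mm higher; a blunt post (22 mm across) stands at its centre up to 46 mm above the floor.
- timer (a joint): the sprung timer slide on the rail, m: 0 home, grows as its tab is pulled along the tumbler's +y, end stop at 0.095; the spring pulls back with about 3 N at home and 9 N at 90 mm
- timer_tab (a point): centre of the top of the slide's black upright tab, 100 mm above the bench; the tab is 12 mm thick along y, 32 mm wide along x, and reaches from 38 to 100 mm above the bench. At home it is at x = -150, y = -30 mm of the tumbler. x, y, z axes as the tumbler's.
- clip: steel marker clip astride the rail, fixed: 38 x 12 x 10 mm with an upright blade 52 mm tall at its -x side, beside the path of the tab, which passes over the clip. Origin: centre of its underside, 18 mm above the bench; axes as the tumbler's. The tab is level with the clip when its centre has y = 0 in the clip's frame.
- mat: square cork mat, 140 x 140 x 5 mm, fixed on the bench; origin: centre of its underside
- bottle: bystander: white plastic bottle, 60 mm across, 190 mm tall; origin: centre of its underside
- tin: bystander: plain aluminium can, 68 mm across, 110 mm tall; origin: centre of its underside
- sample: bystander: grey granite sample block, 60 x 120 x 30 mm tall (x, y, z); origin: centre of its underside
- brush: bystander: flat wooden brush lying down, 170 mm long along x; origin: centre of its underside, near enough
- beaker: bystander: empty steel beaker without a handle, 76 mm across, 100 mm tall; origin: centre of its underside

How it is judged:
By the outcome, as a careful person would: the job done as asked, in the order asked, and still so for the second after the job is handed in, with the robot touching nothing.
It also fails if it takes over 69 s, if anything falls off the work surface, if the arm or the gripper's body presses on something with over 40 N, if the wrist force passes 120 N, or if a joint passes its speed limit or range.

## Robot

A 6-joint arm with a two-finger parallel gripper is mounted at the origin on the work surface. World frame = base frame: x ahead of the robot, y to its left, z up, the work surface at z = 0. Lengths are in m, angles in rad, forces in N, time in s.
With the tool pointing down it reaches from about 0.275 to 0.725 m from the base axis. Payload 15.9 kg.
Tool frame: the origin (TCP) lies at the very end of the fingers, on their centre line; the grasp point (between the pads) lies 19 mm behind it; z points along the fingers, y is the line along which they close (so a half turn about z gives the same grasp; the last joint's range is limited). The gripper opens to 85 mm and grips with 20 to 120 N. Pads are 22 mm wide; open, the fingers measure 114 mm over their backs; the gripper's body (76 mm by 85 mm) begins 54 mm behind the grasp point. The pads swing forward as they close: fully open they stand 13 mm farther back than shut.
Start: joints at [0, 0.213, -0.034, 1.323, 0, 1.571], TCP at [0.5, -0, 0.231] pointing down, gripper open.
Joint ranges: [-2.98, 2.98], [-0.74, 1.72], [-1.14, 1.35], [-2.1, 2.04], [-1.57, 1.44], [-3.14, 3.14]. Speed limits (rad/s): [1.89, 1.89, 2.39, 2.57, 3.14, 3.14].

## Interface

Orientations are given as a unit quaternion [w, x, y, z].
In Python, from plant import monitor, cams, bot gives the robot as it stands. The module is installed in compiled form; this text tells all that it offers.
- The arm moves only by the shell command python3 -m crank 'ROWS' [FORCE]. ROWS is a JSON object of lists of equal length, an entry for each row: "linear": the shift along the world's x, y, z in cm, a list of three; "dr": the turn, a rotation vector about the world's x, y, z in degrees, a list of three; "fingers": the opening, from -1 (shut) to 1 (fully open). A call has 1 to 10 rows; each row shifts and turns the commanded pose from where the row before left it; what a row does not reach is not made up. A row lasts 1/12 s, in which the tool goes at most 41.7 mm and 7.16 degrees, less where a joint would pass 70% of its speed; a pose out of reach is approached as far as the arm can. A call with a gripper value outside its range is refused whole. The fingers move at their own pace and stop on an object; FORCE is the grip in N (left out, the last holds). Time passes only in rows, so rows that do not move let the fingers close. It gives the time, the measured TCP pose, the force, the opening and the grip force at its end, in the units of the state.
- monitor.sense(): the state, without advancing time (a new reading comes with each control period).
- cams.get_image(name): name is "scene" or "side" or "wrist"; returns the picture (420x560x3 uint8, red, green, blue); there is no depth.
- cams.calibration(name): a dict with "camera_matrix" (3x3 intrinsics, pixels), "dist_coeffs" ([k1, k2, p1, p2, k3] as OpenCV has them; the pictures are not rectified), "world_to_cam" (4x4, takes a point from world to camera coordinates). Camera axes: x right, y down, z forward; pixel columns grow to the right and rows downward; lengths in m; the calibration is good to about 2 mm. A picture is of the moment at which its call begins: read the wrist's pose just before it. calibration takes no time and is no camera call; for the wrist camera it gives the pose at the moment of the call.
- bot.finish_job(): hands the job in; it is judged then, once.
The state is a dict: "time": time; "qpos": joint angles; "qd": joint speeds; "joint_torque": joint torques, N m; "ee_pos": TCP position; "ee_rot": TCP orientation; "force": force on the tool from outside, world axes, zero at the start; "ft_torque": the same for the moment, N m; "opening": finger opening in m; "gripper_force": force on a finger pad.
Only numpy, scipy, OpenCV 4.12 (cv2) and the standard library are available. Lean on these libraries where they do the work, as an engineer would, in place of code of your own. Each camera call takes 0.05 s, during which the arm holds its last target. There are 200 camera calls.

## Working session

There is one attempt and no reset: what is moved stays moved. The work goes in short steps, Python scripts to look and compute and a shell command to move; the robot and the scene stay as the last step left them, time stands still between calls to the robot, and variables do not carry over. Pictures are saved under pics/ and viewed, at most 10 in all, crops included, and the job is handed in when it is done.

```bash
mkdir -p pics
python3 - <<'E'
from plant import monitor,cams,bot
import cv2,numpy as np
np.set_printoptions(precision=4,suppress=True)
for n in ["scene","side"]:
    im=cams.get_image(n); cv2.imwrite(f"pics/{n}0.png",im[:,:,::-1])
    c=cams.calibration(n); print(n,c)
s=monitor.sense();print(s)
E
```

```text
scene {'camera_matrix': array([[474.7039,   0.    , 272.6347],
       [  0.    , 474.7039, 204.8283],
       [  0.    ,   0.    ,   1.    ]]), 'dist_coeffs': array([-0.1157,  0.    ,  0.    ,  0.    ,  0.    ]), 'world_to_cam': array([[-0.7007,  0.7133,  0.014 ,  0.4647],
       [ 0.5978,  0.5977, -0.5342, -0.2309],
       [-0.3894, -0.366 , -0.8452,  1.6391],
       [ 0.    ,  0.    ,  0.    ,  1.    ]])}
side {'camera_matrix': array([[450.032 ,   0.    , 276.8923],
       [  0.    , 450.032 , 207.578 ],
       [  0.    ,   0.    ,   1.    ]]), 'dist_coeffs': array([0.0231, 0.    , 0.    , 0.    , 0.    ]), 'world_to_cam': array([[-0.923 , -0.3842, -0.0234,  0.5094],
       [-0.2178,  0.5716, -0.7911,  0.2276],
       [ 0.3173, -0.7251, -0.6112,  1.0628],
       [ 0.    ,  0.    ,  0.    ,  1.    ]])}
{'time': 0.1, 'qpos': array([ 0.    ,  0.2133, -0.0349,  1.3235,  0.    ,  1.5708]), 'qd': array([ 0.0014, -0.0011,  0.0014, -0.002 ,  0.0007, -0.0013]), 'joint_torque': array([  0.0015, -68.7243,  48.7808,   0.0122,   0.0001,   0.    ]), 'ee_pos': array([0.4997, 0.    , 0.2309]), 'ee_rot': array([-0.0003,  0.7071,  0.7071, -0.0003]), 'force': array([ 0.2656, -0.0139,  0.0041]), 'ft_torque': array([-0.0263,  0.0388, -0.0251]), 'gripper_force': 0.0, 'opening': 0.08542254449557488}
```

View pics/scene0.png

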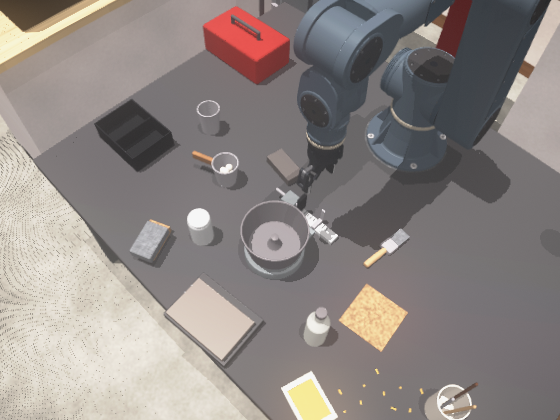

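View pics/side0.png

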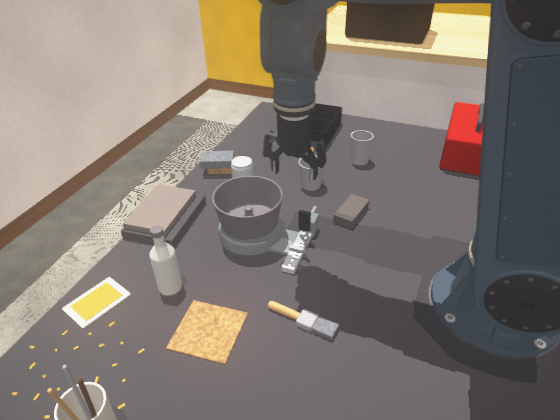

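Scene: dipper rim about (225,163), handle towards (196,155); tumbler (275,240), tab (307,175), clip near (320,222), mat (374,316). Side: tumbler (248,205), tab (305,218), mat (208,330). I'll measure coarsely and take enlarged crops.

```bash
cat > h.py <<'E'
import cv2,numpy as np
from plant import monitor,cams,bot
np.set_printoptions(precision=4,suppress=True)
def ray(c,uv):
    K,d,T=np.array(c["camera_matrix"]),np.array(c["dist_coeffs"]),np.array(c["world_to_cam"])
    p=cv2.undistortPoints(np.array([[uv]],float),K,d)[0,0]
    R,t=T[:3,:3],T[:3,3]
    return -R.T@t, R.T@np.array([p[0],p[1],1.])
def onz(c,uv,z):
    o,d=ray(c,uv); return o+d*(z-o[2])/d[2]
def tri(c1,u1,c2,u2):
    o1,d1=ray(c1,u1);o2,d2=ray(c2,u2)
    s=np.linalg.lstsq(np.c_[d1,-d2],o2-o1,rcond=None)[0]
    a,b=o1+s[0]*d1,o2+s[1]*d2; return (a+b)/2,np.linalg.norm(a-b)
def proj(c,P):
    T=np.array(c["world_to_cam"]);rv=cv2.Rodrigues(T[:3,:3])[0]
    return cv2.projectPoints(np.array(P,float).reshape(-1,3),rv,T[:3,3],np.array(c["camera_matrix"]),np.array(c["dist_coeffs"]))[0][:,0]
E
python3 - <<'E'
from h import *
for n,(x,y,w,h,f) in {"scene":(185,140,200,150,4),"side":(195,150,150,125,4.8)}.items():
    im=cv2.imread(f"pics/{n}0.png"); c=cams.calibration(n)
    cv2.imwrite(f"pics/{n}crop.png",cv2.resize(im[y:y+h,x:x+w],None,fx=f,fy=f,interpolation=cv2.INTER_CUBIC))
    hsv=cv2.cvtColor(im,cv2.COLOR_BGR2HSV)
    m=cv2.inRange(hsv,(5,90,60),(25,255,255))
    k,l,st,ce=cv2.connectedComponentsWithStats(m)
    for i in range(1,k):
        if st[i,4]>60: print(n,st[i],ce[i],onz(c,ce[i],.005),onz(c,ce[i],.08))
E
```

```text
scene [  0   0  48  32 977] [22.3193 12.3736] [ 0.5913 -1.6449  0.005 ] [ 0.6219 -1.5218  0.08  ]
scene [432  15  14  13 104] [439.625  20.625] [-0.6668 -0.286   0.005 ] [-0.5608 -0.2445  0.08  ]
scene [519  61  15  17 144] [525.7986  69.0625] [-0.6724  0.1362  0.005 ] [-0.566   0.1524  0.08  ]
scene [192 151  21  13 128] [201.7031 156.7734] [ 0.5578 -0.4352  0.005 ] [ 0.5904 -0.3847  0.08  ]
scene [ 346  284   62   68 1495] [373.986  317.1853] [0.5894 0.318  0.005 ] [0.6201 0.3233 0.08  ]
side [   0    0  274  249 8684] [184.3673  90.0035] [ 1.3599 -0.8259  0.005 ] [ 1.2543 -0.6769  0.08  ]
side [326   1  22  15 108] [335.9815   6.1481] [ 1.1206 -2.4529  0.005 ] [ 1.0365 -2.158   0.08  ]
side [ 344    3  148   46 1515] [434.7637  22.132 ] [ 0.4226 -2.2575  0.005 ] [ 0.4011 -1.9801  0.08  ]
side [ 326   34  161   33 1248] [407.883   54.4968] [ 0.4779 -1.6246  0.005 ] [ 0.4514 -1.404   0.08  ]
side [208 168  23   6  93] [219.7097 171.0323] [ 0.8778 -0.275   0.005 ] [ 0.8155 -0.1754  0.08  ]
side [ 71 285  51  36 427] [ 91.3021 302.5059] [0.8912 0.3486 0.005 ] [0.8276 0.3923 0.08  ]
side [ 166  300   82   64 3237] [207.5953 331.3917] [0.5875 0.3198 0.005 ] [0.5512 0.3661 0.08  ]
side [268 301  32  19 201] [282.6418 310.1393] [0.4529 0.2023 0.005 ] [0.4287 0.2591 0.08  ]
side [ 47 388  31  32 205] [ 61.4146 403.7024] [0.7697 0.5731 0.005 ] [0.7171 0.5967 0.08  ]
```

View pics/scenecrop.png

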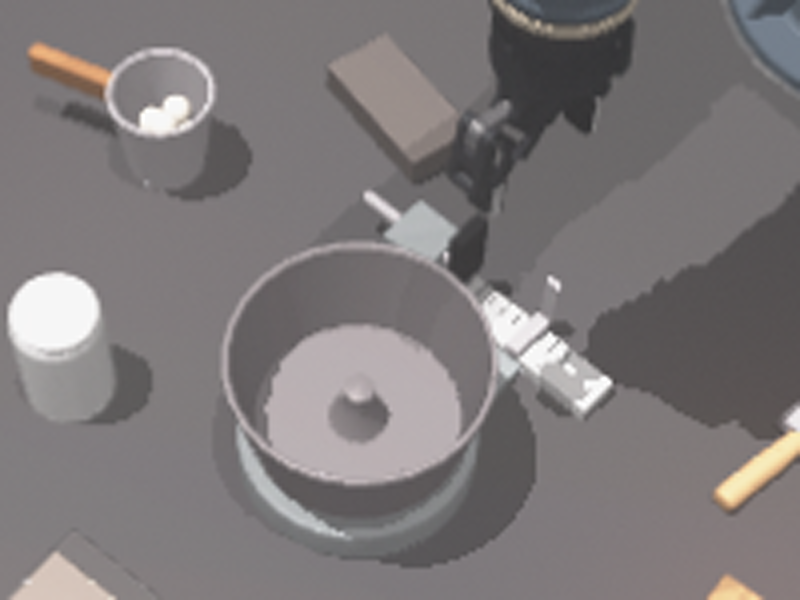

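View pics/sidecrop.png

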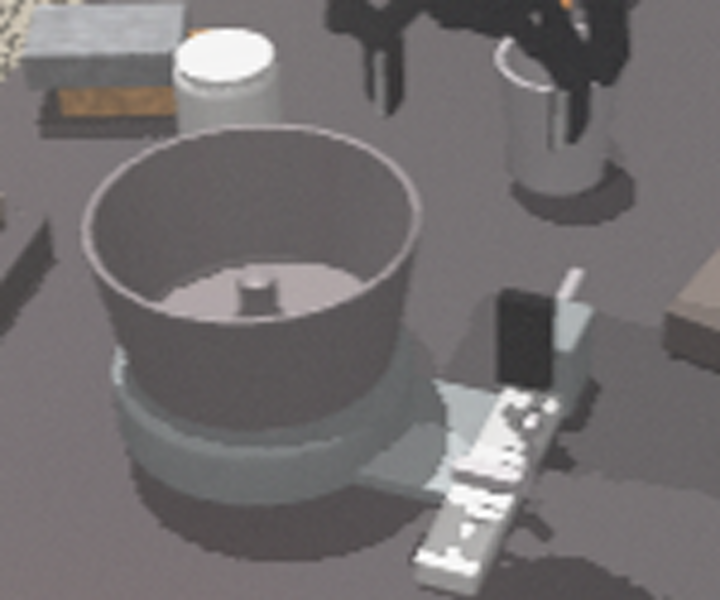

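Crops: scene dipper rim centre (225,162.5), handle from (212.5,161) to (194,152.5), tub rim centre (275,230.5), tab top (306,195), blade top (323,210.5), clip blade left-bottom (541,320 crop). Side: tub rim centre (247.5,196.7), tab top (304.8,211).

```bash
python3 - <<'E'
from h import *
a=cams.calibration("scene");b=cams.calibration("side")
S=lambda x,y:(185+x/4,140+y/4)
D=lambda x,y:(195+x/4.8,150+y/4.8)
print("dip rim",onz(a,S(160,90),.09),"base",onz(a,S(163,170),.0))
print("handle end",onz(a,S(33,50),.081),"root",onz(a,S(108,85),.081))
print("tub rim",onz(a,S(360,362),.14),onz(b,D(252,224),.14),tri(a,S(360,362),b,D(252,224)))
print("post",onz(a,S(359,382),.102),onz(b,D(258,278),.102))
print("tab top",onz(a,S(486,218),.1),onz(b,D(527,294),.1))
print("tab L,R top side",onz(b,D(500,290),.1),onz(b,D(554,298),.1))
print("tab bottom side",onz(b,D(497,375),.038),onz(b,D(550,387),.038))
print("blade top",onz(a,S(554,282),.070))
print("clip center",onz(a,S(525,335),.028))
print("rail end corners +y, scene",onz(a,S(612,382),.018),onz(a,S(583,408),.018),"side",onz(b,D(418,565),.018),onz(b,D(475,585),.018))
print("housing top scene",onz(a,S(388,230),.052),onz(a,S(420,203),.052),onz(a,S(457,233),.052),)
print("clip side",onz(b,D(485,487),.028))
E
python3 - <<'E'
from h import *
im=cams.get_image("wrist"); cv2.imwrite("pics/w0.png",im[:,:,::-1]); c=cams.calibration("wrist"); print(c)
E
```

```text
dip rim [ 0.5586 -0.3101  0.09  ] base [ 0.5696 -0.3039  0.    ]
handle end [ 0.5985 -0.416   0.081 ] root [ 0.5797 -0.3479  0.081 ]
tub rim [ 0.6417 -0.0149  0.14  ] [ 0.6373 -0.0119  0.14  ] (array([ 0.6399, -0.0165,  0.136 ]), np.float64(0.0002922080855468687))
post [ 0.6378 -0.0187  0.102 ] [ 0.6367 -0.0127  0.102 ]
tab top [ 0.4739 -0.0489  0.1   ] [ 0.4919 -0.0552  0.1   ]
tab L,R top side [ 0.5071 -0.0532  0.1   ] [ 0.4767 -0.0571  0.1   ]
tab bottom side [ 0.5083 -0.0528  0.038 ] [ 0.4765 -0.0538  0.038 ]
blade top [0.4639 0.0127 0.07  ]
clip center [0.4918 0.0141 0.028 ]
rail end corners +y, scene [0.4712 0.0839 0.018 ] [0.503  0.0828 0.018 ] side [0.5012 0.0861 0.018 ] [0.4678 0.0888 0.018 ]
housing top scene [ 0.5086 -0.1131  0.052 ] [ 0.4735 -0.1129  0.052 ] [ 0.4735 -0.0742  0.052 ]
clip side [0.4855 0.0269 0.028 ]
{'camera_matrix': array([[320.6212,   0.    , 277.0266],
       [  0.    , 320.6212, 209.6264],
       [  0.    ,   0.    ,   1.    ]]), 'dist_coeffs': array([0.0014, 0.    , 0.    , 0.    , 0.    ]), 'world_to_cam': array([[ 1.    ,  0.0007, -0.0005, -0.4996],
       [ 0.0008, -0.9576,  0.2881, -0.0384],
       [-0.0002, -0.2881, -0.9576,  0.3794],
       [ 0.    ,  0.    ,  0.    ,  1.    ]])}
```

View pics/w0.png

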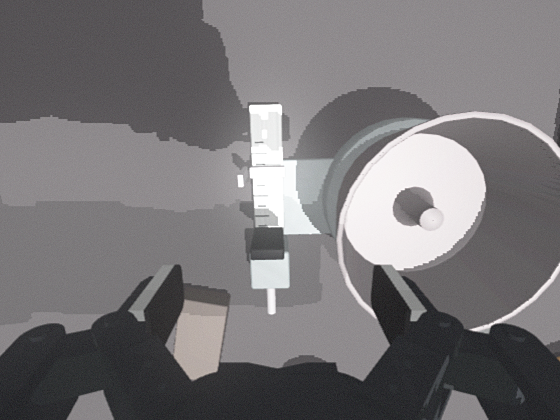

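Wrist: rail vertical in the image (so tumbler yaw≈0), blade top at (240,181), tab at (268,243), tub post (431,218).

Run:
```python
from h import *
a=cams.calibration("scene");b=cams.calibration("side");w=cams.calibration("wrist")
print("blade",onz(w,(240,181),.07)," rail L/R at +y end",onz(w,(250,105),.018),onz(w,(282,105),.018))
print("post",onz(w,(431,217),.102))
print("proj tab top front/back at y-.039,-.051",proj(w,[[.488,-.039,.1],[.488,-.051,.1],[.488,-.039,.038]]))
print("rail lower",onz(w,(253,222),.018),onz(w,(285,222),.018))
print("beaker rim",onz(a,(208.5,108),.1),onz(b,(362,138),.1))
print("tin rim",onz(a,(199,216),.11))
print("bottle base",onz(a,(316,342),0),onz(b,(168,288),0))
print("block",onz(a,(284,165),.03),onz(b,(351,205),.03))
print("brush",onz(a,(387,248),.01))
print("dipper side rim",onz(b,(311,165),.09),"base side",onz(b,D:=(195+560/4.8,150+172/4.8),0))
```

```text
blade [0.4639 0.0102 0.07  ]  rail L/R at +y end [0.471  0.0811 0.018 ] [0.5048 0.0812 0.018 ]
post [ 0.6371 -0.0157  0.102 ]
proj tab top front/back at y-.039,-.051 [[264.2856 240.2795]
 [264.4237 252.2788]
 [266.4482 218.9709]]
rail lower [ 0.4715 -0.0494  0.018 ] [ 0.509  -0.0494  0.018 ]
beaker rim [ 0.4486 -0.5116  0.1   ] [ 0.4479 -0.495   0.1   ]
tin rim [ 0.7472 -0.2101  0.11  ]
bottle base [0.751  0.2489 0.    ] [0.7475 0.2384 0.    ]
block [ 0.4027 -0.205   0.03  ] [ 0.404 -0.216  0.03 ]
brush [0.3961 0.2135 0.01  ]
dipper side rim [ 0.5567 -0.2925  0.09  ] base side [ 0.558  -0.3092  0.    ]
```

```bash
python3 -m crank '{"linear":[[0.8,-3.8,0],[0.8,-3.8,0],[0.8,-3.8,0],[0.8,-3.8,0],[0.8,-3.8,0],[0.9,-3.8,-0.5],[0.9,-3.8,-0.5],[0.9,-3.8,-0.5],[0.9,-3.8,-0.5],[0.9,-3.8,-0.5]],"dr":[[0,0,1.7],[0,0,1.7],[0,0,1.7],[0,0,1.7],[0,0,1.7],[0,0,1.7],[0,0,1.7],[0,0,1.7],[0,0,1.7],[0,0,1.7]],"fingers":[1,1,1,1,1,1,1,1,1,1]}'
python3 -m crank '{"linear":[[0,0,0],[0,0,0],[0,0,0]],"dr":[[0,0,0],[0,0,0],[0,0,0]],"fingers":[1,1,1]}'
python3 - <<'E'
from h import *
w=cams.calibration("wrist");im=cams.get_image("wrist")[:,:,::-1]; cv2.imwrite("pics/w1.png",im)
m=cv2.inRange(cv2.cvtColor(im,cv2.COLOR_BGR2HSV),(5,90,60),(25,255,255))
cs=cv2.findContours(m,0,2)[0]
for q in cs:
    if cv2.contourArea(q)>300:
        r=cv2.minAreaRect(q);bx=cv2.boxPoints(r);print(r,[onz(w,p,.081)[:2] for p in bx])
print(monitor.sense()["ee_pos"],monitor.sense()["qpos"])
E
```

```text
time: 0.98
ee_pos: [0.5848, -0.3819, 0.2057]
ee_rot: [-0.0, 0.594, 0.804, 0.0]
force: [1.5, 0.1, 0.2]
opening: 0.0852
gripper_force: 0.0
time: 1.23
ee_pos: [0.5848, -0.3797, 0.2058]
ee_rot: [-0.0, 0.595, 0.804, 0.0]
force: [-0.2, 0.4, -0.2]
opening: 0.0854
gripper_force: 0.0
((274.80682373046875, 207.3185272216797), (81.14788818359375, 16.21083641052246), 88.21009063720703) [array([ 0.5667, -0.3542]), array([ 0.5796, -0.3498]), array([ 0.6036, -0.4195]), array([ 0.5897, -0.4242])]
((515.0791625976562, 194.20791625976562), (39.403472900390625, 72.6377182006836), 5.710593223571777) [array([ 0.7744, -0.3478]), array([ 0.7497, -0.2887]), array([ 0.7825, -0.2821]), array([ 0.8095, -0.341 ])]
[ 0.585  -0.3792  0.2065] [-0.5752  0.666   0.5897  1.4946  0.0002  0.6986]
```

View pics/w1.png

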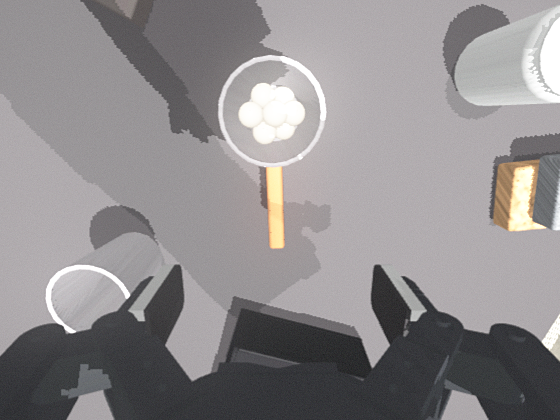

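Wrist: dipper rim at (272,111) with balls in it, handle (275,168)–(277,248), well centred between the fingers.

```bash
python3 -m crank '{"linear":[[0,-0.4,-2],[0,-0.4,-3],[0,0,-3],[0,0,-3],[0,0,-2.5],[0,0,-1.5],[0,0,-0.6],[0,0,0]],"dr":[[0,0,1],[0,0,1],[0,0,0],[0,0,0],[0,0,0],[0,0,0],[0,0,0],[0,0,0]],"fingers":[1,1,1,1,1,1,1,1]}'
python3 -m crank '{"linear":[[0,0,0],[0,0,0],[0,0,0],[0,0,0],[0,0,0],[0,0,0],[0,0,0],[0,0,0],[0,0,0],[0,0,0]],"dr":[[0,0,0],[0,0,0],[0,0,0],[0,0,0],[0,0,0],[0,0,0],[0,0,0],[0,0,0],[0,0,0],[0,0,0]],"fingers":[-1,-1,-1,-1,-1,-1,-1,-1,-1,-1]}' 100
```

```text
time: 1.95
ee_pos: [0.5846, -0.3866, 0.05]
ee_rot: [-0.001, 0.58, 0.814, 0.0]
force: [-0.5, -0.0, 0.2]
opening: 0.0851
gripper_force: 0.0
time: 2.78
ee_pos: [0.5853, -0.3882, 0.0507]
ee_rot: [0.0, 0.581, 0.814, 0.0]
force: [1.1, -0.2, 5.9]
opening: 0.0123
gripper_force: 97.9
```

```bash
python3 -m crank '{"linear":[[0,0,1],[0,0,2.5],[0,0,3],[0,0,3.5],[0,0,3.5],[0,0,3],[0,0,2],[0,0,1],[0,0,0]],"dr":[[0,0,0],[0,0,0],[0,0,0],[0,0,0],[0,0,0],[0,0,0],[0,0,0],[0,0,0],[0,0,0]],"fingers":[-1,-1,-1,-1,-1,-1,-1,-1,-1]}' 110
python3 -m crank '{"linear":[[0.4,1.2,0],[0.6,2.8,0],[0.7,3.5,0],[0.7,3.5,0],[0.7,3.5,0],[0.7,3.5,0],[0.7,3.5,0],[0.7,3,0],[0.4,2,0],[0,0.5,0]],"dr":[[0,0,-2],[0,0,-3],[0,0,-3],[0,0,-3],[0,0,-3],[0,0,-3],[0,0,-3],[0,0,-4],[0,0,-4],[0,0,-1]],"fingers":[-1,-1,-1,-1,-1,-1,-1,-1,-1,-1]}'
python3 - <<'E'
from h import *
s=monitor.sense();print(s["qpos"],s["ee_pos"],s["ee_rot"])
im=cams.get_image("scene")[:,:,::-1];i2=cams.get_image("wrist")[:,:,::-1]
cv2.imwrite("pics/p0.png",np.hstack([cv2.resize(im[120:330,140:420],(400,300)),cv2.resize(i2,(400,300))]))
E
```

```text
time: 3.53
ee_pos: [0.5854, -0.3884, 0.2481]
ee_rot: [0.002, 0.581, 0.814, -0.0]
force: [0.4, 0.2, -2.8]
opening: 0.0125
gripper_force: 108.0
time: 4.37
ee_pos: [0.6409, -0.1144, 0.2441]
ee_rot: [-0.001, 0.766, 0.642, -0.0]
force: [0.1, -0.0, -3.8]
opening: 0.0122
gripper_force: 108.2
[-0.1769  0.5542  0.4941  1.5128  0.0006  1.5694] [ 0.6409 -0.1144  0.2441] [-0.001   0.7663  0.6424 -0.0005]
```

View pics/p0.png

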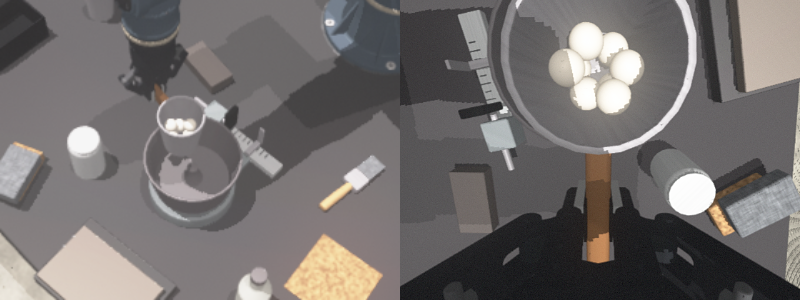

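Scene: dipper level above the tub's near side, all balls within; grasp is firm. Tilt 60° first.

```bash
python3 -m crank '{"linear":[[0,0,0],[0,0,0],[0,0,0],[0,0,0],[0,0,0],[0,0,0],[0,0,0],[0,0,0],[0,0,0],[0,0,0]],"dr":[[-0.5,-3,0],[-1,-5.5,0],[-1.1,-6.2,0],[-1.1,-6.2,0],[-1.1,-6.2,0],[-1.1,-6.2,0],[-1.1,-6.2,0],[-1.1,-6.2,0],[-1.1,-6.2,0],[-1,-5.5,0]],"fingers":[-1,-1,-1,-1,-1,-1,-1,-1,-1,-1]}'
python3 - <<'E'
from h import *
from scipy.spatial.transform import Rotation as R
s=monitor.sense();q=s["ee_rot"];print(s["qpos"],s["ee_pos"],R.from_quat(np.roll(q,-1)).as_matrix())
E
```

```text
time: 5.3
ee_pos: [0.6427, -0.1201, 0.2436]
ee_rot: [0.314, 0.699, 0.587, 0.261]
force: [1.9, -0.8, -4.0]
opening: 0.0123
gripper_force: 108.4
[-0.1881 -0.0846 -0.7234  0.0897  0.0072  1.5601] [ 0.6427 -0.1201  0.2436] [[ 0.1748  0.6559  0.7343]
 [ 0.9846 -0.114  -0.1325]
 [-0.0032  0.7462 -0.6657]]
```

```bash
python3 -m crank '{"linear":[[0.2,0,0],[0.2,0,0],[0.2,0,0],[0.2,0,0],[0.2,0,0],[0.2,0,0],[0.2,0,0],[0.2,0,0]],"dr":[[-0.5,-3,0],[-0.7,-4,0],[-0.7,-4,0],[-0.7,-4,0],[-0.7,-4,0],[-0.7,-4,0],[-0.7,-4,0],[-0.5,-3,0]],"fingers":[-1,-1,-1,-1,-1,-1,-1,-1]}'
python3 - <<'E'
from h import *
from scipy.spatial.transform import Rotation as R
s=monitor.sense();q=s["ee_rot"];print(s["qpos"],s["ee_pos"],R.from_quat(np.roll(q,-1)).as_matrix()[:,2])
im=cams.get_image("scene")[:,:,::-1];i2=cams.get_image("side")[:,:,::-1]
cv2.imwrite("pics/p1.png",np.hstack([cv2.resize(im[120:330,140:420],(400,300)),cv2.resize(i2[100:310,160:440],(400,300))]))
E
```

```text
time: 5.97
ee_pos: [0.675, -0.1234, 0.2518]
ee_rot: [0.468, 0.607, 0.509, 0.391]
force: [-6.3, 1.4, -5.2]
opening: 0.0123
gripper_force: 108.9
[-0.1835  0.1404 -1.1353 -1.0177  0.006   1.5671] [ 0.675  -0.1234  0.2518] [ 0.9517 -0.1706 -0.2551]
```

View pics/p1.png

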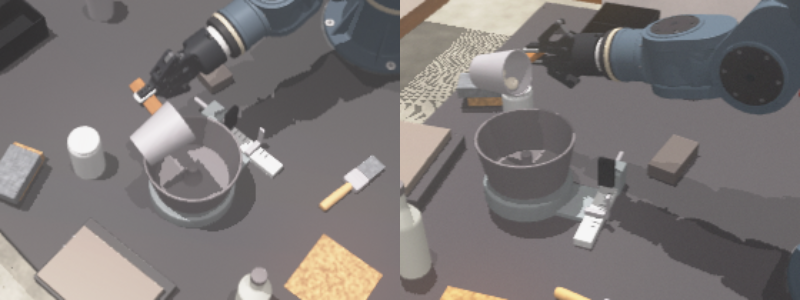

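Scene/side: dipper tilted 75°, no balls out yet, mouth above the tub; elbow is at its fold limit, so lower while tilting on.

```bash
python3 -m crank '{"linear":[[0,0,-1],[0,0,-1],[0,0,-1],[0,0,-0.3],[0,0,0],[0,0,0],[0,0,0],[0,0,0]],"dr":[[0,0,0],[-0.3,-1.5,0],[-0.5,-3,0],[-0.7,-4,0],[-0.7,-4,0],[-0.7,-4,0],[-0.7,-4,0],[-0.5,-3,0]],"fingers":[-1,-1,-1,-1,-1,-1,-1,-1]}'
python3 - <<'E'
from h import *
from scipy.spatial.transform import Rotation as R
s=monitor.sense();q=s["ee_rot"];print(s["qpos"],s["ee_pos"],R.from_quat(np.roll(q,-1)).as_matrix()[:,2])
E
```

```text
time: 6.73
ee_pos: [0.7195, -0.131, 0.2279]
ee_rot: [0.563, 0.52, 0.436, 0.472]
force: [1.8, 0.7, -4.7]
opening: 0.0123
gripper_force: 109.0
[-0.1831  0.7932 -1.119  -1.9914  0.0069  1.5709] [ 0.7195 -0.131   0.2279] [ 0.9815 -0.1746  0.079 ]
```

```bash
python3 -m crank '{"linear":[[-0.3,0,0],[-0.3,0,0],[0,0,0],[0,0,0],[0,0,0],[0,0,0],[0,0,0],[0,0,0]],"dr":[[0,0,0],[0,0,0],[0,0,0],[0,0,0],[0,0,0],[0,0,0],[0,0,0],[0,0,0]],"fingers":[-1,-1,-1,-1,-1,-1,-1,-1]}'
python3 - <<'E'
from h import *
from scipy.spatial.transform import Rotation as R
s=monitor.sense();q=s["ee_rot"];print(s["qpos"],s["ee_pos"],R.from_quat(np.roll(q,-1)).as_matrix()[:,2])
im=cams.get_image("scene")[:,:,::-1];i2=cams.get_image("side")[:,:,::-1]
cv2.imwrite("pics/p2.png",np.hstack([cv2.resize(im[120:330,140:420],(400,300)),cv2.resize(i2[100:310,160:440],(400,300))]))
E
```

```text
time: 7.4
ee_pos: [0.714, -0.1298, 0.2297]
ee_rot: [0.563, 0.52, 0.436, 0.473]
force: [0.2, 1.0, -2.9]
opening: 0.0123
gripper_force: 109.0
[-0.184   0.7925 -1.1331 -2.006   0.0097  1.5729] [ 0.714  -0.1298  0.2297] [ 0.9817 -0.1729  0.0803]
```

View pics/p2.png

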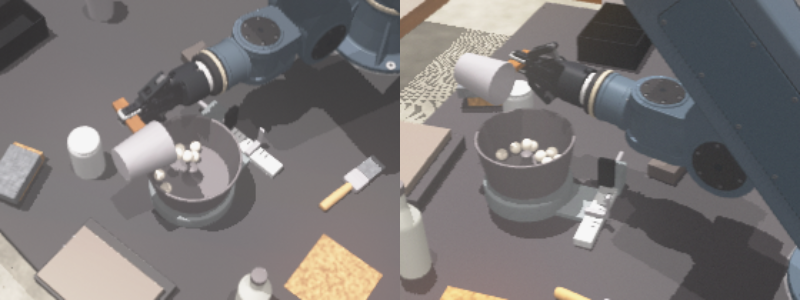

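Balls lie in the tub (scene about (185,160), side (530,150)). Return to upright and check the cup with the wrist camera.

```bash
python3 -m crank '{"linear":[[0,0,0.6],[0,0,0.8],[0,0,0.8],[0,0,0.5],[0,0,0],[0,0,0],[-0.3,0,0],[-0.3,0,0],[-0.3,0,0],[-0.3,0,0]],"dr":[[0.5,3,0],[0.9,5,0],[0.9,5,0],[0.9,5,0],[0.9,5,0],[0.9,5,0],[0.9,5,0],[0.9,5,0],[0.9,5,0],[0.9,5,0]],"fingers":[-1,-1,-1,-1,-1,-1,-1,-1,-1,-1]}'
python3 -m crank '{"linear":[[-0.3,0,0],[-0.3,0,0],[-0.3,0,0],[-0.3,0,0],[-0.3,0,0],[0,0,0],[0,0,0],[0,0,0]],"dr":[[1,5.8,0],[1,5.8,0],[1,5.8,0],[1,5.8,0],[1,5.8,0],[1,5.8,0],[0.8,5,0],[0,0,0]],"fingers":[-1,-1,-1,-1,-1,-1,-1,-1]}'
python3 - <<'E'
from h import *
from scipy.spatial.transform import Rotation as R
s=monitor.sense();q=s["ee_rot"];r=R.from_quat(np.roll(q,-1));print(s["qpos"],s["ee_pos"],r.as_matrix(),s["force"])
g=r.as_matrix()[:,2];print("rotvec to vertical deg",np.degrees(np.cross(g,[0,0,-1])))
im=cams.get_image("scene")[:,:,::-1];i2=cams.get_image("wrist")[:,:,::-1]
cv2.imwrite("pics/p3.png",np.hstack([cv2.resize(im[120:330,140:420],(400,300)),cv2.resize(i2,(400,300))]))
E
```

```text
time: 8.33
ee_pos: [0.7195, -0.1323, 0.2416]
ee_rot: [0.403, 0.651, 0.545, 0.34]
force: [0.2, -1.2, -3.9]
opening: 0.0122
gripper_force: 108.8
time: 9.0
ee_pos: [0.7161, -0.1337, 0.2402]
ee_rot: [0.223, 0.733, 0.615, 0.186]
force: [0.5, -0.2, -1.4]
opening: 0.0124
gripper_force: 108.7
[-0.1867  0.1859 -0.2417  0.5529  0.0049  1.5612] [ 0.7161 -0.1337  0.2402] [[ 0.175   0.8181  0.5478]
 [ 0.9846 -0.1447 -0.0985]
 [-0.0012  0.5566 -0.8308]] [ 0.4757 -0.1712 -1.4343]
rotvec to vertical deg [ 5.6409 31.3884  0.    ]
```

View pics/p3.png

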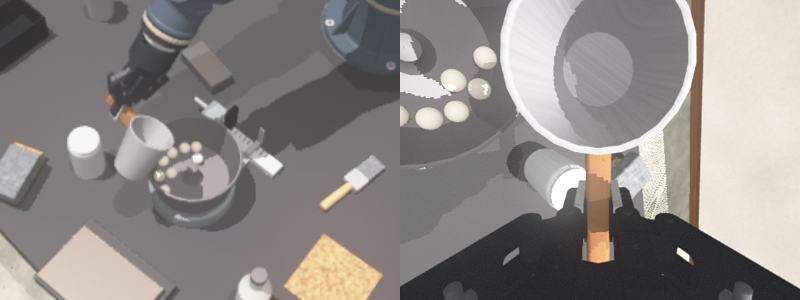

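Wrist: the dipper is empty; tub holds the balls, none outside.

```bash
python3 -m crank '{"linear":[[-1,0,0],[-1.5,0,0],[-1.5,0,0],[-1.5,0.5,0],[-1.5,1,0],[-1.5,2,0],[-1.5,3,0],[-1,3,0]],"dr":[[0.9,5,0],[0.9,5,0],[0.9,5,0],[0.9,5,0],[0.9,5,0],[0.9,5,0],[0.6,3.4,0],[0,0,0]],"fingers":[-1,-1,-1,-1,-1,-1,-1,-1]}'
python3 -m crank '{"linear":[[-0.5,3.2,0],[-0.5,3.5,0],[0,3.5,0],[0,3.5,0],[0,3.5,0],[0,3.5,0],[0,2.5,0],[0,1.5,0],[0,0,0],[0,0,0]],"dr":[[0,0,1.5],[0,0,1.5],[0,0,1.5],[0,0,1.5],[0,0,1.5],[0,0,1.5],[0,0,1],[0,0,0],[0,0,0],[0,0,0]],"fingers":[-1,-1,-1,-1,-1,-1,-1,-1,-1,-1]}'
python3 - <<'E'
from h import *
from scipy.spatial.transform import Rotation as R
s=monitor.sense();q=s["ee_rot"];r=R.from_quat(np.roll(q,-1));print(s["ee_pos"],r.as_matrix(),s["force"])
g=r.as_matrix()[:,2];print("rotvec to vertical deg",np.degrees(np.cross(g,[0,0,-1])))
i2=cams.get_image("wrist")[:,:,::-1];cv2.imwrite("pics/m0.png",i2)
hsv=cv2.cvtColor(i2,cv2.COLOR_BGR2HSV)
h=s["ee_pos"];print("cup est",h-.0805*r.as_matrix()[:,0]*np.sign(-r.as_matrix()[1,0]), h+.0805*r.as_matrix()[:,0])
E
```

```text
time: 9.77
ee_pos: [0.6052, -0.0383, 0.2354]
ee_rot: [-0.0, 0.767, 0.642, -0.001]
force: [1.3, 0.3, -2.4]
opening: 0.0125
gripper_force: 108.6
time: 10.6
ee_pos: [0.5952, 0.2087, 0.2374]
ee_rot: [0.001, 0.707, 0.707, 0.001]
force: [-0.6, -0.8, -2.6]
opening: 0.0125
gripper_force: 108.7
[0.5952 0.2087 0.2374] [[ 0.0007  1.      0.0039]
 [ 1.     -0.0007  0.    ]
 [ 0.      0.0039 -1.    ]] [-0.6087 -0.8371 -2.5948]
rotvec to vertical deg [-0.002   0.2224  0.    ]
cup est [0.5953 0.2892 0.2374] [0.5953 0.2892 0.2374]
```

```bash
python3 -m crank '{"linear":[[-0.3,1,-1],[-0.4,1.2,-2],[0,0.8,-3],[0,0,-3],[0,0,-3],[0,0,-2.5],[0,0,-1.5],[0,0,-0.8],[0,0,-0.4],[0,0,0]],"dr":[[0,0,0],[0,0,0],[0,0,0],[0,0,0],[0,0,0],[0,0,0],[0,0,0],[0,0,0],[0,0,0],[0,0,0]],"fingers":[-1,-1,-1,-1,-1,-1,-1,-1,-1,-1]}'
python3 -m crank '{"linear":[[0,0,-0.2],[0,0,-0.2],[0,0,0],[0,0,0]],"dr":[[0,0,0],[0,0,0],[0,0,0],[0,0,0]],"fingers":[-1,-1,-1,-1]}'
```

```text
time: 11.48
ee_pos: [0.5881, 0.238, 0.066]
ee_rot: [0.001, 0.708, 0.706, 0.001]
force: [1.0, -0.2, -1.4]
opening: 0.0122
gripper_force: 108.6
time: 11.82
ee_pos: [0.5885, 0.2387, 0.0629]
ee_rot: [0.001, 0.708, 0.707, 0.002]
force: [-0.5, -0.6, -2.6]
opening: 0.0121
gripper_force: 108.6
```

```bash
python3 -m crank '{"linear":[[0,0,-0.2],[0,0,-0.2],[0,0,-0.1],[0,0,0],[0,0,0]],"dr":[[0,0,0],[0,0,0],[0,0,0],[0,0,0],[0,0,0]],"fingers":[-1,-1,-1,-1,-1]}'
python3 -m crank '{"linear":[[0,0,-0.1],[0,0,-0.1],[0,0,0],[0,0,0]],"dr":[[0,0,0],[0,0,0],[0,0,0],[0,0,0]],"fingers":[-1,-1,-1,-1]}'
```

```text
time: 12.23
ee_pos: [0.5881, 0.2385, 0.0573]
ee_rot: [0.001, 0.708, 0.707, 0.001]
force: [-0.5, -0.4, -2.1]
opening: 0.0125
gripper_force: 108.6
time: 12.57
ee_pos: [0.5885, 0.2385, 0.0558]
ee_rot: [0.001, 0.708, 0.707, 0.001]
force: [0.1, -2.0, 3.6]
opening: 0.0124
gripper_force: 109.6
```

Contact with the mat. Release, rise, check.

```bash
python3 -m crank '{"linear":[[0,0,0],[0,0,0],[0,0,0],[0,0,0],[0,0,0],[0,0,0],[0,0,0],[0,0,0]],"dr":[[0,0,0],[0,0,0],[0,0,0],[0,0,0],[0,0,0],[0,0,0],[0,0,0],[0,0,0]],"fingers":[-0.6,-0.2,0.2,0.6,1,1,1,1]}' 60
python3 -m crank '{"linear":[[0,0,1],[0,0,2],[0,0,3],[0,0,3],[0,0,3],[0,0,3],[0,0,2],[0,0,0],[0,0,0]],"dr":[[0,0,0],[0,0,0],[0,0,0],[0,0,0],[0,0,0],[0,0,0],[0,0,0],[0,0,0],[0,0,0]],"fingers":[1,1,1,1,1,1,1,1,1]}'
python3 - <<'E'
from h import *
im=cams.get_image("scene")[:,:,::-1];i2=cams.get_image("wrist")[:,:,::-1]
cv2.imwrite("pics/m1.png",np.hstack([cv2.resize(im[150:360,140:420],(400,300)),cv2.resize(i2,(400,300))]))
E
```

```text
time: 13.23
ee_pos: [0.5882, 0.2386, 0.0554]
ee_rot: [0.001, 0.707, 0.707, 0.001]
force: [0.0, 0.1, 0.4]
opening: 0.0853
gripper_force: 0.0
time: 13.98
ee_pos: [0.5888, 0.2387, 0.227]
ee_rot: [0.002, 0.708, 0.707, 0.002]
force: [-0.4, 0.3, 0.2]
opening: 0.0857
gripper_force: 0.0
```

View pics/m1.png

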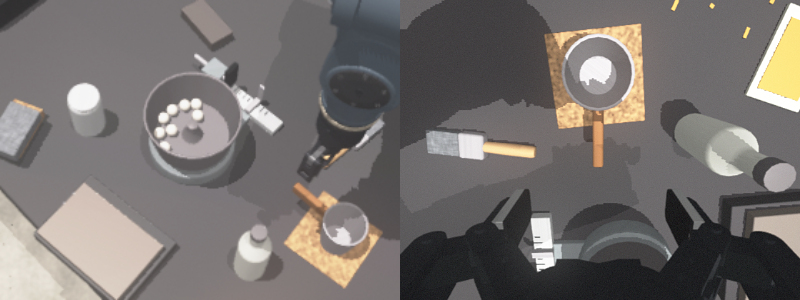

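Wrist/scene: dipper upright and empty near the mat centre (600,73), released; eight balls counted in the tub. Now to the timer, measuring numerically from above.

```bash
python3 -m crank '{"linear":[[0,-1,0],[-1,-2.3,0],[-1,-2.4,0],[-1,-2.4,0],[-1,-2.4,0],[-1,-2.4,0],[-1,-2.4,0],[-1,-2.4,0],[-1,-2,0],[-1,-1.5,0]],"dr":[[0,0,6],[0,0,6.5],[0,0,6.5],[0,0,6.5],[0,0,6.5],[0,0,6.5],[0,0,6.5],[0,0,6.5],[0,0,6.5],[0,0,6.5]],"fingers":[1,1,1,1,1,1,1,1,1,1]}'
python3 -m crank '{"linear":[[-1,-1,0],[-0.5,-0.5,0],[0,0,0],[0,0,0],[0,0,0],[0,0,0]],"dr":[[0,0,6.5],[0,0,6.5],[0,0,6.5],[0,0,5],[0,0,0],[0,0,0]],"fingers":[1,1,1,1,1,1]}'
python3 - <<'E'
from h import *
w=cams.calibration("wrist");im=cams.get_image("wrist"); cv2.imwrite("pics/t0.png",im[:,:,::-1])
s=monitor.sense();print(s["ee_pos"],s["ee_rot"],s["qpos"]);print(np.array(w["world_to_cam"]))
g=cv2.cvtColor(im,cv2.COLOR_RGB2GRAY)
print("blade/tab/rail-end expected px",proj(w,[[.464,.012,.07],[.469,-.046,.1],[.488,.089,.018]]))
# blade strip: sample gray along image rows
u,v=np.round(proj(w,[[.464,.012,.07]])[0]).astype(int)
print(g[v-16:v+17:2,u-24:u+25:2])
E
```

```text
time: 14.92
ee_pos: [0.4968, 0.025, 0.2244]
ee_rot: [-0.001, 0.219, 0.976, 0.001]
force: [0.2, 0.0, -0.4]
opening: 0.0855
gripper_force: 0.0
time: 15.42
ee_pos: [0.4827, 0.0115, 0.2247]
ee_rot: [-0.001, 0.011, 1.0, 0.002]
force: [1.0, 0.8, 0.1]
opening: 0.0854
gripper_force: 0.0
[0.4829 0.0116 0.2248] [-0.0006  0.0109  0.9999  0.0015] [ 0.022   0.1801 -0.0914  1.3004  0.0031  0.0438]
[[ 0.0208  0.9998  0.0028 -0.0218]
 [ 0.9578 -0.0207  0.2867 -0.4975]
 [ 0.2867 -0.0033 -0.958   0.2352]
 [ 0.      0.      0.      1.    ]]
blade/tab/rail-end expected px [[277.0595 174.1928]
 [209.4208 187.7619]
 [346.4111 185.597 ]]
[[142 154 154 152 152 154 155 154 155 158 157 140 118 120 116 122 117 140
  154 157 157 156 152 159 156]
 [136 140 156 154 152 156 154 153 156 151 161 139 119 121 118 120 139 160
  157 162 158 160 154 158 157]
 [141 139 145 153 156 152 145 143 140 142 141 133 110 121 119 145 161 158
  159 158 160 156 159 157 158]
 [143 140 143 147 148 144 143 147 148 150 152 151 153 151 139 121 142 163
  164 159 159 160 162 159 162]
 [144 142 143 145 146 145 147 144 147 154 153 153 153 157
[... 608 characters left out ...]
55 252 253 253 253 255 255 180 255 255
  255 255 254 252 255 255 255]
 [255 255 255 255 254 251 255 255 255 254 254 253 253 253 254 176 255 255
  255 255 255 254 255 255 255]
 [255 255 255 255 255 254 255 255 255 254 254 253 253 253 254 173 255 255
  255 255 255 240 255 255 255]
 [255 255 255 255 252 249 255 255 255 254 254 253 253 253 255 161 255 255
  255 255 255 236 255 255 255]
 [255 255 255 255 255 255 255 255 255 254 254 253 253 254 255 194 255 255
  255 255 254 239 255 255 255]
 [255 255 255 255 255 255 255 255 255 254 254 253 253 255 255 178 255 255
  255 255 255 255 255 255 255]
 [255 255 255 255 255 255 255 255 255 254 254 253 253 255 255 189 255 255
  255 255 255 255 255 255 255]]
```

Run:
```python
from h import *
w=cams.calibration("wrist");im=cv2.imread("pics/t0.png");g=cv2.cvtColor(im,cv2.COLOR_BGR2GRAY)
m=(g[150:290,180:250]<60).astype(np.uint8)
k,l,st,ce=cv2.connectedComponentsWithStats(m)
for i in range(1,k):
    if st[i,4]>60: print(st[i],ce[i])
for v in range(150,290,6):
    x=np.where(m[v-150])[0]+180
    print(v,(x.min(),x.max()) if len(x) else None,end=" ")
print()
print("tab top corners if y=-.046:",proj(w,[[.472,-.052,.1],[.472,-.04,.1],[.504,-.052,.1],[.504,-.04,.1],[.472,-.04,.038]]))
for u in(270.5,282):print("clip edge y",onz(w,(u,170),.06),onz(w,(u,170),.028))
```

```text
150 None 156 None 162 None 168 None 174 None 180 None 186 None 192 None 198 None 204 None 210 None 216 None 222 None 228 None 234 None 240 None 246 None 252 None 258 None 264 None 270 None 276 None 282 None 288 None 
tab top corners if y=-.046: [[202.6635 191.1391]
 [216.6473 190.8419]
 [205.8314 226.3218]
 [219.3635 226.0384]
 [227.2099 177.1154]]
clip edge y [0.4618 0.0058 0.06  ] [0.4672 0.0051 0.028 ]
clip edge y [0.462  0.0169 0.06  ] [0.4675 0.0174 0.028 ]
```

```bash
python3 -m crank '{"linear":[[0.3,-2,0],[0.3,-2.5,-1],[0,-1.2,-3],[0,0,-3],[0,0,-3],[0,0,-2.5],[0,0,-1.7],[0,0,-0.9],[0,0,0],[0,0,0]],"dr":[[0,0,-1],[0,0,0],[0,0,0],[0,0,0],[0,0,0],[0,0,0],[0,0,0],[0,0,0],[0,0,0],[0,0,0]],"fingers":[1,1,1,1,1,1,1,1,1,1]}'
```

```text
time: 16.3
ee_pos: [0.4893, -0.0454, 0.0748]
ee_rot: [-0.0, 0.019, 1.0, 0.002]
force: [0.4, 0.8, -0.4]
opening: 0.0853
gripper_force: 0.0
```

```bash
python3 -m crank '{"linear":[[0,0,0],[0,0,0],[0,0,0],[0,0,0],[0,0,0],[0,0,0],[0,0,0],[0,0,0],[0,0,0],[0,0,0]],"dr":[[0,0,2],[0,0,0],[0,0,0],[0,0,0],[0,0,0],[0,0,0],[0,0,0],[0,0,0],[0,0,0],[0,0,0]],"fingers":[-1,-1,-1,-1,-1,-1,-1,-1,-1,-1]}' 40
python3 - <<'E'
from h import *
s=monitor.sense();print(s["ee_pos"],s["force"],s["opening"],s["gripper_force"])
E
```

```text
time: 17.13
ee_pos: [0.4895, -0.0458, 0.0749]
ee_rot: [0.0, 0.001, 1.0, 0.001]
force: [-1.7, -3.5, 7.6]
opening: 0.0117
gripper_force: 40.0
[ 0.4895 -0.0458  0.0749] [-1.6915 -3.4526  7.5601] 0.011735446083992518 40.01137733459473
```

```bash
python3 -m crank '{"linear":[[0,0.4,0],[0,0.8,0],[0,1,0],[0,1,0],[0,1,0],[0,0.7,0],[0,0.4,0],[0,0.2,0],[0,0,0],[0,0,0]],"dr":[[0,0,0],[0,0,0],[0,0,0],[0,0,0],[0,0,0],[0,0,0],[0,0,0],[0,0,0],[0,0,0],[0,0,0]],"fingers":[-1,-1,-1,-1,-1,-1,-1,-1,-1,-1]}' 60
python3 - <<'E'
from h import *
s=monitor.sense();print(s["ee_pos"],s["force"],s["opening"])
w=cams.calibration("scene");im=cams.get_image("scene")[:,:,::-1];cv2.imwrite("pics/t1.png",im)
E
```

```text
time: 17.97
ee_pos: [0.4883, 0.009, 0.0749]
ee_rot: [-0.001, 0.001, 1.0, 0.001]
force: [-10.5, -6.9, 17.8]
opening: 0.011
gripper_force: 63.1
[0.4883 0.009  0.0749] [-10.5425  -6.8717  17.7794] 0.01099251804827537
```

```bash
python3 -m crank '{"linear":[[0,0.2,0],[0,0,0],[0,0,0],[0,0,0],[0,0,0],[0,0,0],[0,0,0],[0,0,0],[0,0,0],[0,0,0]],"dr":[[0,0,0],[0,0,0],[0,0,0],[0,0,0],[0,0,0],[0,0,0],[0,0,0],[0,0,0],[0,0,0],[0,0,0]],"fingers":[-1,-1,-1,-1,-1,-1,-1,-1,-1,-1]}'
python3 -m crank '{"linear":[[0,0,0],[0,0,0],[0,0,0],[0,0,0],[0,0,0],[0,0,0]],"dr":[[0,0,0],[0,0,0],[0,0,0],[0,0,0],[0,0,0],[0,0,0]],"fingers":[-1,-1,-1,-1,-1,-1]}'
```

```text
time: 18.85
ee_pos: [0.4883, 0.0107, 0.0749]
ee_rot: [-0.001, 0.001, 1.0, 0.001]
force: [-10.6, -6.5, 17.9]
opening: 0.0108
gripper_force: 63.2
time: 19.35
ee_pos: [0.4883, 0.0108, 0.0749]
ee_rot: [-0.001, 0.001, 1.0, 0.001]
force: [-11.7, -6.9, 18.1]
opening: 0.0112
gripper_force: 63.2
```

```bash
python3 -m crank '{"linear":[[0,0,0],[0,0,0],[0,0,0],[0,0,0],[0,0,0],[0,0,1],[0,0,2.5],[0,0,3],[0,0,3],[0,0,3]],"dr":[[0,0,0],[0,0,0],[0,0,0],[0,0,0],[0,0,0],[0,0,0],[0,0,0],[0,0,0],[0,0,0],[0,0,0]],"fingers":[1,1,1,1,1,1,1,1,1,1]}'
python3 -m crank '{"linear":[[0,3,2],[-1,4,0],[-1,4,0],[-1,4,0],[-1,4,0],[-1,4,0],[0,2,0],[0,0,0],[0,0,0],[0,0,0]],"dr":[[0,0,0],[0,0,0],[0,0,0],[0,0,0],[0,0,0],[0,0,0],[0,0,0],[0,0,0],[0,0,0],[0,0,0]],"fingers":[1,1,1,1,1,1,1,1,1,1]}'
python3 - <<'E'
from h import *
print(monitor.sense()["ee_pos"],monitor.sense()["force"])
for n in("scene","side"):
    c=cams.calibration(n);im=cams.get_image(n)[:,:,::-1];cv2.imwrite(f"pics/f_{n}.png",im)
    im0=cv2.imread(f"pics/{n}0.png")
    # tab: darkest blob near its home
    for tag,i in(("start",im0),("now",im)):
        u,v=proj(c,[[.488,-.03,.07]])[0].astype(int)
        g=cv2.cvtColor(i,cv2.COLOR_BGR2GRAY)[v-25:v+25,u-30:u+30]
        k,l,st,ce=cv2.connectedComponentsWithStats((g<42).astype(np.uint8))
        print(n,tag,[(st[j,4],np.round(ce[j]+[u-30,v-25],1)) for j in range(1,k) if st[j,4]>25])
    d=cv2.absdiff(cv2.medianBlur(im,5),cv2.medianBlur(im0,5)).max(2)
    for nm,P in {"tin":(.747,-.21,.05),"beaker":(.448,-.505,.05),"block":(.403,-.21,.03),"bottle":(.75,.243,.08),"brush":(.4,.21,.01),"sample2":(.78,-.31,.03)}.items():
        u,v=proj(c,[P])[0].astype(int);print(nm,round(float(d[v-14:v+14,u-14:u+14].mean()),1),end="; ")
    print()
im=cv2.imread("pics/f_scene.png");c=cams.calibration("scene");u,v=proj(c,[[.638,-.016,.07]])[0].astype(int)
w=cv2.inRange(cv2.cvtColor(im[v-30:v+30,u-35:u+35],cv2.COLOR_BGR2HSV),(0,0,190),(180,70,255));k,l,st,ce=cv2.connectedComponentsWithStats(w);print(k-1,st[1:,4],ce[1:]+[u-35,v-30])
E
```

```text
time: 20.18
ee_pos: [0.489, 0.0119, 0.2018]
ee_rot: [0.0, 0.001, 1.0, 0.002]
force: [0.5, 0.3, -0.2]
opening: 0.0856
gripper_force: 0.0
time: 21.02
ee_pos: [0.4392, 0.2613, 0.2199]
ee_rot: [0.0, 0.0, 1.0, 0.002]
force: [-0.6, 0.6, 0.3]
opening: 0.0852
gripper_force: 0.0
[0.4392 0.2613 0.2199] [-0.6352  0.5643  0.2908]
scene start []
scene now []
tin 2.2; beaker 3.0; block 2.7; bottle 3.5; brush 18.7; sample2 2.9; 
side start []
side now []
tin 20.3; beaker 1.1; block 3.1; bottle 1.2; brush 13.9; sample2 37.6; 
14 [ 40 139  88  91   8  40   1   1   1   1   1   2   1  17] [[307.725  218.175 ]
 [274.3525 224.9928]
 [257.1477 228.8977]
 [256.011  240.9011]
 [273.5    238.125 ]
 [255.475  251.675 ]
 [261.     257.    ]
 [263.     258.    ]
 [265.     258.    ]
 [287.     258.    ]
 [249.     259.    ]
 [268.5    259.    ]
 [282.     259.    ]
 [255.     266.0588]]
```

Run:
```python
from h import *
for n,(u,v) in {"side":(305,219),"scene":(303,200)}.items():
    for f in (f"pics/{n}0.png",f"pics/f_{n}.png"):
        g=cv2.cvtColor(cv2.imread(f),cv2.COLOR_BGR2GRAY);p=g[v-16:v+17,u-16:u+17]
        t=p.min()+18;m=p<t;ys,xs=np.where(m);print(f,p.min(),m.sum(),xs.mean()+u-16,ys.mean()+v-16)
a=cams.calibration("side");print("px per home vs +10mm",proj(a,[[.488,-.046,.07],[.488,-.036,.07]]))
```

```text
pics/side0.png 51 210 304.2142857142857 220.8190476190476
pics/f_side.png 53 303 299.71287128712873 218.12211221122112
pics/scene0.png 58 159 302.937106918239 196.45911949685535
pics/f_scene.png 62 98 301.83673469387753 201.78571428571428
px per home vs +10mm [[304.8239 222.3265]
 [303.5528 224.5576]]
```

Run:
```python
from h import *
for n,(u,v,h,w) in {"side":(305,219,13,9),"scene":(303,200,9,7)}.items():
    a=cv2.imread(f"pics/{n}0.png",0);b=cv2.imread(f"pics/f_{n}.png",0)
    R=cv2.matchTemplate(b[v-45:v+46,u-45:u+46],a[v-h:v+h+1,u-w:u+w+1],cv2.TM_CCOEFF_NORMED)
    _,s,_,l=cv2.minMaxLoc(R);print(n,s,"shift",l[0]+w-45,l[1]+h-45)
```

```text
side 0.9914975166320801 shift 0 0
scene 0.9710627794265747 shift 0 0
```

The tab's image matches its home position with zero shift in both views. Handing in.

```bash
python3 -c "
from plant import bot
print(bot.finish_job())"
```

```text
the job is handed in; nothing more can be done
None
```

The job is handed in: all eight balls are in the tub, the empty dipper stands upright and released on the mat, and the timer tab was held level with the clip for over a second and is back home (about 21 s used). I viewed 11 pictures instead of the allowed 10.

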